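# Brake the shoe-brushing machine and hold its sprung guard open at the mark

### The arm

A 7-joint arm with a two-finger parallel gripper is mounted at the origin on the work surface. World frame = base frame: x ahead of the robot, y to its left, z up, the work surface at z = 0. Lengths are in m, angles in rad, forces in N, time in s.
With the tool pointing down it reaches from about 0.425 to 1.025 m from the base axis. Payload 9.4 kg.
Tool frame: the origin (TCP) lies between the finger pads; the fingertips stand 11 mm ahead of it and the grasp point (between the pads) lies 8 mm behind it; z points along the fingers, y is the direction in which the jaws open and shut (so a half turn about z gives the same grasp; the last joint's range is limited). The gripper opens to 93 mm and grips with 3 to 60 N. Pads are 15 mm wide; open, the fingers measure 128 mm over their backs; the gripper's body (75 mm by 188 mm) begins 65 mm behind the grasp point.
Start: joints at [1.262, 0.599, -0.003, 1.599, 0.002, 0.943, -0.08], TCP at [0.167, -0.706, 0.23] pointing down, gripper open.
Joint ranges: [-2.57, 2.57], [-0.35, 1.97], [-1.29, 1.29], [0.11, 2.56], [-1.05, 4.19], [0.11, 1.86], [-2.63, 2.63]. Speed limits (rad/s): [2.22, 2.22, 3.01, 3.01, 3.14, 3.14, 3.14].

### API

Orientations are given as a unit quaternion [w, x, y, z].
In Python, from workcell import get_state, eyes, ticket, spotter gives the robot as it stands. The module is installed in compiled form; this text tells all that it offers.
- The arm moves only by the shell command python3 -m creep 'ROWS'. ROWS is JSON, one flat list of numbers, 7 for each row, row after row: the turn, a rotation vector about the tool's x, y, z in rad, then the shift along the tool's x, y, z in mm, then the opening, from 0 (shut) to 1 (fully open). In form: [ax, ay, az, dx, dy, dz, fingers, ax, ay, az, dx, dy, dz, fingers, ...]. A call has 1 to 5 rows; each row shifts and turns the commanded pose from where the row before left it, along the tool's axes as they then stand; what a row does not reach is not made up. A row lasts 1/12 s, in which the tool goes at most 41.7 mm and 7.16 degrees, less where a joint would pass 70% of its speed; a pose out of reach is approached as far as the arm can. A call is refused whole if a number of a shift passes 41.7 or a number of a turn 0.125, either way. A call with a gripper value outside its range is refused whole. The fingers move at their own pace and stop on an object; the grip force is fixed at half the most. Time passes only in rows, so rows that do not move let the fingers close. It gives the time, the measured TCP pose, the force and the opening at its end, in the units of the state.
- get_state(): the state, without advancing time (a new reading comes with each control period).
- eyes.snapshot(name): name is "scene" or "top" or "wrist"; returns a dict with "pixels" (420x560x3 uint8, blue, green, red), "fx", "fy", "cx", "cy" (pixels), "pose" (4x4, takes a point from camera to world coordinates); the wrist camera has in their place "hand_eye" (4x4, takes a point from camera to tool coordinates, whose origin is the TCP and whose axes are the flange's). Camera axes: x right, y down, z forward; pixel columns grow to the right and rows downward; lengths in m; the calibration is good to about 2 mm. A picture is of the moment at which its call begins: read the wrist's pose just before it. There is no depth.
- ticket.sign_off(): hands the job in, once; it reports no verdict.
Trained networks look in a picture, given as the dict that the camera call returned (one of the last four; its "shot" number tells which), for a name from the list of things; names that differ only in an ending like _2 or _b are one class to them, and where a whole thing is asked for, a point or a joint stands for the part that bears it (a point fixed in the world has none). Each returns a list of dicts, best first, with "confidence" (0 to 1); they miss things now and then, are a little off and sometimes report something else, mostly with a low value. They report only what shows in the picture. A call takes as long as a camera call. They do not tell look-alikes from the thing itself.
- spotter.boxes_of(picture, label): "xy" ([column, row] in pixels, amid what is visible of it).
- spotter.regions_of(picture, label): "region" (420x560 bool, what is visible of it) and "xy" ([column, row] in pixels, amid what is visible of it).
- spotter.mark_of(picture, label): "xy" ([column, row] in pixels: a listed point, or the origin of a listed thing).
The state is a dict: "clock": time; "qpos": joint angles; "joint_vel": joint speeds; "joint_efforts": joint torques, N m; "ee_pos": TCP position; "eef_rot": TCP orientation; "force": force on the tool from outside, world axes, zero at the start; "ft_torque": the same for the moment, N m; "grip_width": finger opening in m.
Only numpy, scipy, OpenCV 4.12 (cv2) and the standard library are available. Lean on these libraries where they do the work, as an engineer would, in place of code of your own. Each camera call takes 0.05 s, during which the arm holds its last target.

### The job

The brush roller of this shoe-finishing machine needs a look: first, with the guard shut, press the yellow brake pedal all the way down to its stop for a moment and let it come up again. Then lift the blue sprung guard (it has a black T-shaped knob on top) until its white pointer stands level with the green band on the steel arc, and hold it steady there with the gripper; finish while still holding it, because the spring shuts the guard when it is let go. Do not shift the green band, and leave the polish tin, the glue bottle and the hammer as they are.

Things in the scene. Friction and masses are not known exactly. Their poses are not given: they have to be found in the camera images.
- guard (a joint): Angle of the blue sheet-metal guard (215 x 236 mm, 25 mm deep, about 0.45 kg) that covers the machine's brush roller; rad, 0 = shut and level, grows as the front edge rises, end stop at 1.2. A hinge spring always pulls it shut (with the guard's weight about 5 N at the knob along its arc starts it, about 8 N along the arc holds it at 0.8 rad).
- band (a joint): Angle at which the green band is clamped on the arc, on the same scale as the guard's angle: the pointer is at the middle of the band when the guard's angle equals this one. Between 0.45 and 0.85 rad, different each time; it is stiff (friction) and must not be shifted. The band covers 0.08 rad to either side of its middle.
- pedal (a joint): Angle of the yellow brake pedal; rad, 0 = up (rest), grows as it is pressed, stop at 0.28. A return spring pushes it up (about 6 N on the pad to start, about 12 N at the stop).
- guard_hinge (a point): Fixed point on the guard's hinge axis at mid-width of the machine, 115 mm above the bench. y axis along the hinge, x axis level from the guard's front edge to the hinge (away from the robot), z up. The machine is fixed, at some yaw, left or right of the robot. Grey housing 240 x 260 mm, 110 mm high; shut guard's top at 140 mm. The knob swings in an arc round this axis.
- knob (a point): Centre of the black T-shaped knob on the guard: a cylinder 22 mm in diameter and 36 mm long, lying parallel to the hinge, flat ends, on a 12 mm stem. Centre 45 mm above the guard's top; in the guard's frame 160 mm in front of the hinge axis and 70 mm above it (guard shut: 185 mm above the bench). Axes turn with the guard: y along the hinge, x from front edge to hinge.
- pointer_tip (a point): Outer end of the white pointer on the +y side of the guard (its left side seen from the robot), 165 mm from the hinge axis; with the guard shut it points level towards the robot. It moves with the guard and passes beside the green band.
- band_mark (a point): Middle of the green band (block 32 x 20 x 26 mm), clamped on a fixed steel arc beside the guard on its +y side, 160 mm from the hinge axis and 144 mm to the side of the machine's middle plane. Its x axis points from the mark to the hinge axis. The arc and its strut stand up beside the guard, to 265 mm above the bench: keep the arm clear of it when crossing over.
- pedal_pad (a point): Middle of the top of the black rubber pad (70 x 66 mm) on the yellow pedal. The pedal hinge is at the far end, 105 mm beyond and 32 mm above the bench; the free end faces the robot. At rest the pedal slopes up towards the robot by 0.30 rad, this point 72 mm above the bench; at the stop it is level, the point at 42 mm and 7 mm nearer to the robot. At rest its y axis is along the hinge.
- polish_tin: Bystander: round red polish tin, 76 mm in diameter, 26 mm high; origin at the centre of its underside.
- glue_bottle: Bystander: yellow bottle with a black cap, 60 mm in diameter, 140 mm high; origin at the centre of its underside.
- hammer: Bystander: hammer 260 mm long lying on the bench; origin on its underside.
There are look-alikes about, which are no part of the job. Of the things that look like the part that bears pedal, the smallest one is meant.

How it is judged:
By the outcome, as a careful person would: the job done as asked, in the order asked, and still so for the second after the job is handed in, while the arm keeps its last pose, push and grip.
It also fails if it takes over 48 s, if anything falls off the work surface, if the arm or the gripper's body presses on something with over 40 N, if the wrist force passes 120 N, or if a joint passes its speed limit or range.

## Working session

There is one attempt and no reset: what is moved stays moved. The work goes in short steps, Python scripts to look and compute and a shell command to move; the robot and the scene stay as the last step left them, time stands still between calls to the robot, and variables do not carry over. Pictures are saved under pics/ and viewed, and the job is handed in when it is done.

```bash
mkdir -p pics; ls
cat > h.py <<'E'
import numpy as np, cv2, json
from workcell import get_state, eyes, ticket, spotter
from scipy.spatial.transform import Rotation as R
def rot(s): q=s["eef_rot"]; return R.from_quat([q[1],q[2],q[3],q[0]])
def shot(name,fn=None):
    s=get_state(); p=eyes.snapshot(name)
    if "pose" in p: T=np.array(p["pose"])
    else:
        W=np.eye(4); W[:3,:3]=rot(s).as_matrix(); W[:3,3]=s["ee_pos"]; T=W@np.array(p["hand_eye"])
    p["T"]=T
    if fn: cv2.imwrite("pics/"+fn,p["pixels"])
    return p
def ray(p,uv):
    d=np.array([(uv[0]-p["cx"])/p["fx"],(uv[1]-p["cy"])/p["fy"],1.]); d=p["T"][:3,:3]@d
    return p["T"][:3,3],d/np.linalg.norm(d)
def onz(p,uv,z):
    o,d=ray(p,uv); return o+d*(z-o[2])/d[2]
def tri(obs):
    A=np.zeros((3,3));b=np.zeros(3);rs=[ray(p,uv) for p,uv in obs]
    for o,d in rs:
        M=np.eye(3)-np.outer(d,d);A+=M;b+=M@o
    x=np.linalg.solve(A,b); return x,[np.linalg.norm((np.eye(3)-np.outer(d,d))@(x-o)) for o,d in rs]
def proj(p,X):
    c=np.linalg.inv(p["T"])@np.append(X,1); return np.array([c[0]/c[2]*p["fx"]+p["cx"],c[1]/c[2]*p["fy"]+p["cy"]])
E
python3 - <<'E'
from h import *
a=shot("scene","s0.png"); b=shot("top","t0.png")
print(get_state())
for n in ["guard_hinge","knob","pointer_tip","band_mark","pedal_pad","polish_tin","glue_bottle","hammer"]:
    for p,l in((a,'scene'),(b,'top')):
        print(n,l,[(np.round(m["xy"]).tolist(),round(m["confidence"],2)) for m in spotter.mark_of(p,n)])
for p,l in((a,'scene'),(b,'top')):
    print(l,p["fx"],p["T"].round(3).tolist())
E
```

```text
pics
{'clock': 0.1, 'qpos': array([ 1.26227607,  0.6000462 , -0.00254315,  1.60004096,  0.00179124,
        0.942915  , -0.07978934]), 'joint_vel': array([ 0.00101101, -0.00074795,  0.00137822, -0.00159771,  0.00071632,
        0.00052103, -0.00129447]), 'joint_efforts': array([ 6.10066127e-03, -7.66552234e+01,  1.50252622e+00, -2.52936316e+01,
       -5.23013226e-02,  1.36164052e-02,  1.99935027e-05]), 'ee_pos': array([ 0.16646073, -0.7051966 ,  0.22884873]), 'eef_rot': array([-6.89015470e-04,  9.93286002e-01,  1.15682421e-01, -1.42755773e-04]), 'force': array([ 0.40911237,  0.65795696, -0.02289996]), 'ft_torque': array([-0.02587285,  0.03401343,  0.0062667 ]), 'grip_width': 0.09336199828058049}
guard_hinge scene []
guard_hinge top [([322.0, 149.0], 0.89)]
knob scene []
knob top [([338.0, 193.0], 0.74), ([120.0, 256.0], 0.45)]
pointer_tip scene [([249.0, 227.0], 0.96)]
pointer_tip top [([299.0, 210.0], 0.63)]
band_mark scene [([263.0, 214.0], 0.41)]
band_mark top [([290.0, 194.0], 0.39)]
pedal_pad scene [([321.0, 142.0], 0.81), ([176.0, 164.0], 0.78), ([329.0, 225.0], 0.67)]
pedal_pad top [([362.0, 299.0], 0.77), ([201.0, 293.0], 0.71), ([227.0, 198.0], 0.68), ([430.0, 258.0], 0.5)]
polish_tin scene [([256.0, 196.0], 0.58)]
polish_tin top [([284.0, 262.0], 0.89)]
glue_bottle scene []
glue_bottle top [([121.0, 254.0], 0.57)]
hammer scene [([101.0, 228.0], 0.95)]
hammer top [([429.0, 260.0], 0.97)]
scene 486.2024639917124 [[0.239, 0.827, -0.509, 1.264], [0.971, -0.203, 0.127, -0.181], [0.002, -0.525, -0.851, 1.379], [0.0, 0.0, 0.0, 1.0]]
top 400.5320563965695 [[-0.013, -0.987, 0.159, 0.356], [-1.0, 0.013, -0.003, 0.0], [0.001, -0.159, -0.987, 1.37], [0.0, 0.0, 0.0, 1.0]]
```

View pics/s0.png

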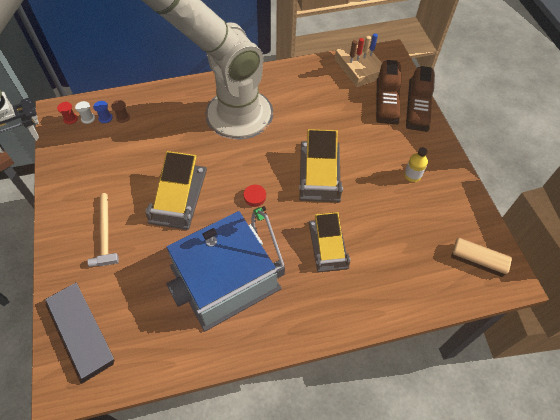

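View pics/t0.png

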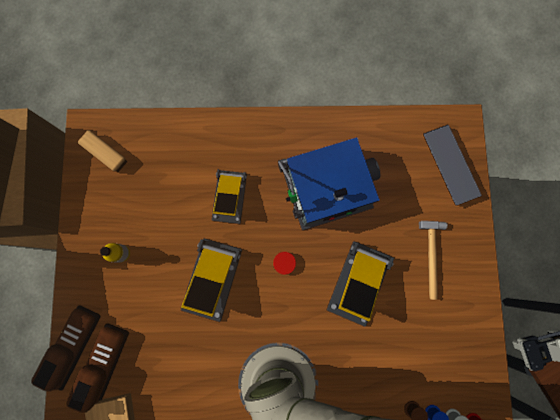

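The scene shows the smallest of three pedals at scene (329,225) and top (227,198). The machine's knob is at top (338,193), and the arc is on its left at top (290,190). The tin, at top (285,262), lies between the base and the machine.

Run:
```python
from h import *
a=shot("scene"); b=shot("top")
print("pad",tri([(a,[329,225]),(b,[227,198])]))
print("big pads",tri([(a,[321,142]),(b,[201,293])]),tri([(a,[176,164]),(b,[362,299])]))
print("tin",onz(b,[285,263],.026),"glue",onz(b,[112,252],.14), onz(a,[415,178],0))
print("knob",onz(b,[340,193],.185),onz(a,[211,237],.185), tri([(a,[211,237]),(b,[340,193])]))
print("hinge",onz(b,[322,149],.115))
print("ptip",tri([(a,[249,227]),(b,[299,210])]))
print("band",tri([(a,[261,214]),(b,[291,195])]))
for p,l in((a,'scene'),(b,'top')):
  for n in ("pedal","guard","band","knob"):
    for r in spotter.regions_of(p,n):
        m=r["region"]; c=cv2.minAreaRect(np.argwhere(m)[:,::-1].astype(np.float32)); print(l,n,np.round(r["xy"]),round(r["confidence"],2),m.sum(),np.round(c[0]),np.round(c[1]),c[2])
for n,p in(("s",a),("t",b)):
    im=p["pixels"]; cc=(265,235) if n=="s" else (290,190)
    x,y=cc; cv2.imwrite(f"pics/{n}z.png",cv2.resize(im[y-80:y+80,x-105:x+105],None,fx=3.6,fy=3.6,interpolation=2))
```

```text
pad (array([0.59467506, 0.1593379 , 0.09124626]), [np.float64(0.0015022494237910758), np.float64(0.0015022494237910597)])
big pads (array([0.29370145, 0.22913024, 0.11057189]), [np.float64(0.004397657022429628), np.float64(0.0043976570224296295)]) (array([ 0.27026447, -0.25961879,  0.11237321]), [np.float64(0.0012336693244671452), np.float64(0.0012336693244672438)])
tin [ 0.38427698 -0.02830404  0.026     ] glue [0.42215175 0.50192346 0.14      ] [0.43946425 0.53014204 0.        ]
knob [ 0.58777803 -0.19412543  0.185     ] [ 0.60205082 -0.19414816  0.185     ] (array([ 0.59158104, -0.19571748,  0.16677751]), [np.float64(0.001405826700303699), np.float64(0.0014058267003035886)])
hinge [ 0.74779583 -0.15267307  0.115     ]
ptip (array([ 0.54993073, -0.07617178,  0.10176753]), [np.float64(0.0018987037023763028), np.float64(0.0018987037023763486)])
band (array([ 0.57839822, -0.04534681,  0.2119157 ]), [np.float64(6.738162540635211e-05), np.float64(6.738162540642117e-05)])
scene pedal [176. 183.] 0.77 1810 [175. 181.] [31. 61.] 12.171459197998047
scene pedal [319. 157.] 0.72 1766 [321. 157.] [31. 58.] 1.2730300426483154
scene pedal [330. 233.] 0.62 1130 [329. 235.] [48. 25.] 81.8698959350586
scene guard [219. 258.] 0.7 5828 [220. 257.] [70. 87.] 61.843807220458984
scene band [260. 210.] 0.44 88 [259. 214.] [13. 10.] 90.0
scene knob [217. 260.] 0.73 5928 [221. 257.] [71. 88.] 61.7625617980957
top pedal [359. 288.] 0.9 2009 [362. 286.] [34. 63.] 18.43494987487793
top pedal [226. 191.] 0.67 842 [227. 195.] [22. 40.] 9.7824068069458
top pedal [207. 282.] 0.64 2018 [207. 282.] [33. 65.] 19.09349250793457
top guard [328. 180.] 0.86 5157 [330. 180.] [69. 80.] 72.52522277832031
top knob [330. 180.] 0.96 5136 [330. 180.] [69. 79.] 72.12130737304688
```

View pics/sz.png

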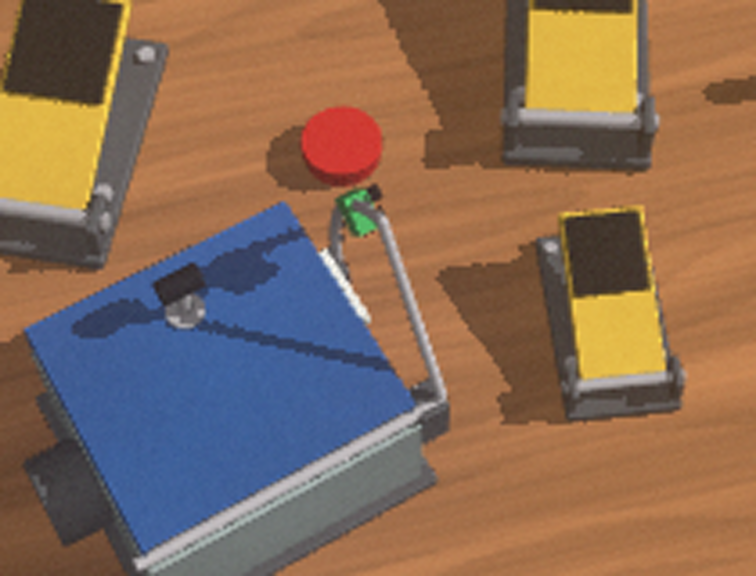

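View pics/tz.png

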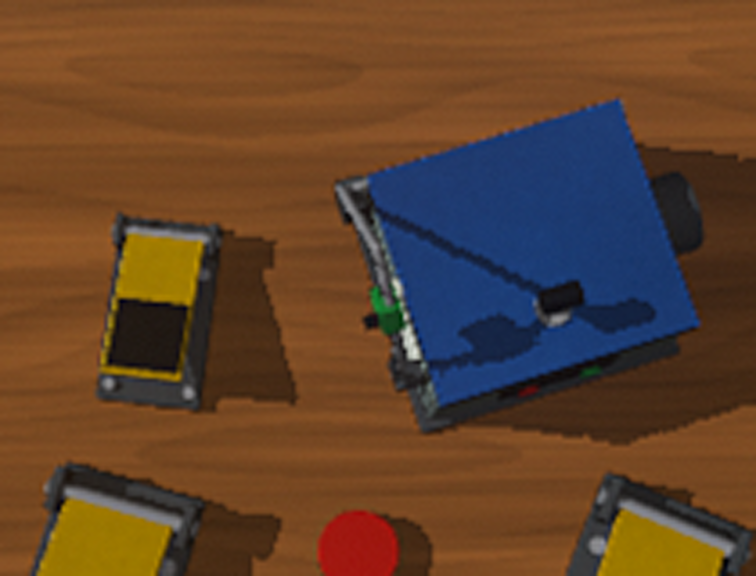

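```bash
cat > fit.py <<'E'
from h import *
from scipy.optimize import least_squares
a=shot("scene"); b=shot("top")
S=lambda x,y:[x/3.6+160,y/3.6+155]
T=lambda x,y:[x/3.6+185,y/3.6+110]
print("pad",tri([(a,S(607,254)),(b,T(148.5,334))]))
pc=[tri([(a,S(*s)),(b,T(*t))])[0] for s,t in [((562,218),(188,370) if 0 else (180,370)),((642,210),(108,363)),((651,290),(118,298)),((574,297),(188,304))]]
print(np.round(pc,3)); pc=np.array(pc); print("sizes",np.linalg.norm(np.diff(pc,axis=0),axis=1))
print("knob",tri([(a,S(180,284)),(b,T(561,298))]))
fl=tri([(a,S(285,204)),(b,T(438,405))]); fr=tri([(a,S(28,332)),(b,T(697,322))])
print("corners",fl,fr)
v=fl[0]-fr[0]; print("width",np.linalg.norm(v),"yaw",np.arctan2(-v[0],v[1]))
print("band",tri([(a,S(358,212)),(b,T(387,311))]))
E
python3 fit.py
```

```text
pad (array([0.58326982, 0.16452913, 0.0661286 ]), [np.float64(0.0012203350895159217), np.float64(0.0012203350895158985)])
[[0.547 0.134 0.08 ]
 [0.555 0.201 0.079]
 [0.62  0.194 0.053]
 [0.612 0.128 0.057]]
sizes [0.06802771 0.06982679 0.06675782]
knob (array([ 0.58933111, -0.19622277,  0.18132263]), [np.float64(0.001058860243779491), np.float64(0.0010588602437795252)])
corners (array([ 0.50622411, -0.09669426,  0.12880207]), [np.float64(0.0009416752305482413), np.float64(0.0009416752305482718)]) (array([ 0.57598072, -0.32189723,  0.13278064]), [np.float64(0.001181376231969377), np.float64(0.0011813762319694426)])
width 0.23579268977556134 yaw 0.3003775187651129
band (array([ 0.57490496, -0.04946499,  0.2084639 ]), [np.float64(0.00030324949835366477), np.float64(0.00030324949835362156)])
```

Two views agree with the text. The pad is 68 × 70 mm, so it is the smallest pedal, at (0.583, 0.165, 0.066). The knob is at (0.589, -0.196, 0.181), the guard is 236 mm wide with yaw 0.30, and the band sits at about 0.62 rad. Next I go up and across to the pedal, with the fingers shut.

```bash
python3 -m creep '[0,0,0,31,-8.6,-16,0, 0,0,0,31,-8.6,-16,0, 0,0,0,31,-8.6,-16,0, 0,0,0,31,-8.6,-16,0, 0,0,0,31,-8.6,-16,0]'
python3 -m creep '[0,0,0,31,-8.6,-16,0, 0,0,0,31,-8.6,-16,0, 0,0,0,31,-8.6,-16,0, 0,0,0,31,-8.6,-16,0, 0,0,0,31,-8.6,-16,0]'
```

```text
clock: 1.92
ee_pos: [0.3087, -0.6273, 0.3105]
eef_rot: [0.0, 0.993, 0.116, 0.0]
force: [0.4, -0.9, -0.2]
grip_width: 0.0644
clock: 2.33
ee_pos: [0.4497, -0.5497, 0.3907]
eef_rot: [0.0, 0.993, 0.116, 0.0]
force: [-0.4, -1.0, -0.3]
grip_width: 0.0311
```

```bash
python3 -m creep '[0,0,0,14.7,-33.2,0,0, 0,0,0,14.7,-33.2,0,0, 0,0,0,14.7,-33.2,0,0, 0,0,0,14.7,-33.2,0,0, 0,0,0,14.7,-33.2,0,0]'
python3 -m creep '[0,0,0,14.7,-33.2,0,0, 0,0,0,14.7,-33.2,0,0, 0,0,0,14.7,-33.2,0,0, 0,0,0,14.7,-33.2,0,0, 0,0,0,14.7,-33.2,0,0]'
python3 -m creep '[0,0,0,14.7,-33.2,0,0, 0,0,0,14.7,-33.2,0,0, 0,0,0,14.7,-33.2,0,0, 0,0,0,14.7,-33.2,0,0, 0,0,0,14.7,-33.2,0,0]'
python3 -m creep '[0,0,0,14.7,-33.2,0,0, 0,0,0,14.7,-33.2,0,0, 0,0,0,14.7,-33.2,0,0, 0,0,0,14.7,-33.2,0,0, 0,0,0,14.7,-33.2,0,0]'
python3 - <<'E'
from h import *
p=shot("wrist","w1.png"); print(get_state()["qpos"].round(2))
print([(np.round(m["xy"]).tolist(),round(m["confidence"],2),onz(p,m["xy"],.072).round(3)) for m in spotter.mark_of(p,"pedal_pad")])
E
```

```text
clock: 2.75
ee_pos: [0.4819, -0.3705, 0.3897]
eef_rot: [0.0, 0.993, 0.116, 0.0]
force: [1.2, 0.5, 0.4]
grip_width: 0.0012
clock: 3.17
ee_pos: [0.5152, -0.192, 0.3899]
eef_rot: [0.0, 0.993, 0.116, 0.0]
force: [1.8, -0.3, 0.2]
grip_width: -0.0
clock: 3.58
ee_pos: [0.5486, -0.0136, 0.39]
eef_rot: [0.0, 0.993, 0.116, 0.0]
force: [0.3, -0.6, 0.9]
grip_width: 0.0004
clock: 4.0
ee_pos: [0.5821, 0.1648, 0.3898]
eef_rot: [0.0, 0.993, 0.116, 0.0]
force: [-0.1, 0.7, 0.7]
grip_width: 0.0003
[-0.16  0.33 -0.3   1.66  0.1   1.16 -1.82]
[([284.0, 160.0], 0.79, array([0.584, 0.161, 0.072]))]
```

View pics/w1.png

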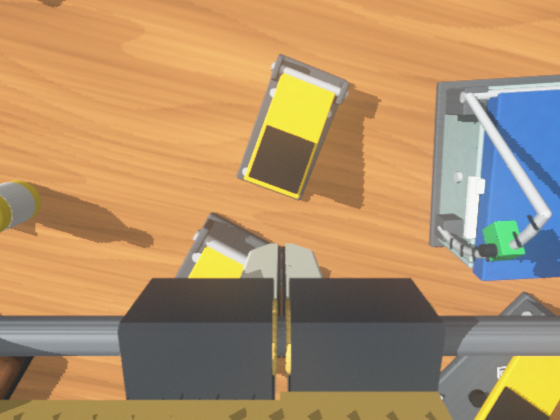

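The wrist picture shows the small pedal's pad at (284,160), which gives (0.584, 0.161), in agreement. Now going down.

```bash
python3 -m creep '[0,0,0,0,3,38,0, 0,0,0,0,0,38,0, 0,0,0,0,0,38,0, 0,0,0,0,0,38,0, 0,0,0,0,0,38,0]'
python3 -m creep '[0,0,0,0,0,38,0, 0,0,0,0,0,38,0, 0,0,0,0,0,25,0, 0,0,0,0,0,6,0, 0,0,0,0,0,0,0]'
python3 -m creep '[0,0,0,0,0,6,0, 0,0,0,0,0,6,0, 0,0,0,0,0,5,0, 0,0,0,0,0,5,0, 0,0,0,0,0,4,0]'
```

```text
clock: 4.52
ee_pos: [0.5827, 0.1593, 0.1984]
eef_rot: [0.0, 0.993, 0.115, 0.0]
force: [1.6, -0.1, -0.0]
grip_width: 0.0007
clock: 4.93
ee_pos: [0.5819, 0.1594, 0.0911]
eef_rot: [0.0, 0.993, 0.116, -0.002]
force: [0.7, -0.0, 0.9]
grip_width: 0.0001
clock: 5.35
ee_pos: [0.5828, 0.1605, 0.0678]
eef_rot: [-0.0, 0.993, 0.116, 0.001]
force: [-5.1, 1.3, 8.6]
grip_width: 0.0003
```

```bash
python3 -m creep '[0,0,0,0,0,5,0, 0,0,0,0,0,4,0, 0,0,0,0,0,3,0, 0,0,0,0,0,2,0, 0,0,0,0,0,0,0]'
```

```text
clock: 5.77
ee_pos: [0.5817, 0.1606, 0.0537]
eef_rot: [-0.0, 0.993, 0.116, -0.0]
force: [-6.4, 0.9, 9.8]
grip_width: 0.0005
```

```bash
python3 -m creep '[0,0,0,0,0,2,0, 0,0,0,0,0,2,0, 0,0,0,0,0,0,0]'
```

```text
clock: 6.02
ee_pos: [0.5817, 0.1606, 0.0527]
eef_rot: [0.0, 0.993, 0.116, 0.0]
force: [-14.7, -1.3, 40.7]
grip_width: 0.0005
```

```bash
python3 -m creep '[0,0,0,0,0,2,0, 0,0,0,0,0,0,0]'
```

```text
clock: 6.18
ee_pos: [0.5818, 0.1607, 0.0522]
eef_rot: [0.0, 0.993, 0.116, 0.001]
force: [-18.4, -2.3, 57.6]
grip_width: 0.0004
```

The force jumped to 58 N at TCP z 0.052, tip 0.041, so the pedal is at its stop. I release it, rise and look.

```bash
python3 -m creep '[0,0,0,0,0,-10,0, 0,0,0,0,0,-15,0, 0,0,0,0,0,-20,0, 0,0,0,0,0,-38,0, 0,0,0,0,0,-38,0]'
python3 -m creep '[0,0,0,0,0,-38,0, 0,0,0,0,0,-38,0, 0,0,0,0,0,-38,0, 0,0,0,0,0,-38,0, 0,0,0,0,0,-38,0]'
python3 -m creep '[0,0,0,0,0,-30,1, 0,0,-0.034,-7.5,35,0,1, 0,0,-0.034,-7.5,35,0,1, 0,0,0,-7.5,35,0,1, 0,0,0,-7.5,35,0,1]'
python3 - <<'E'
from h import *
p=shot("top","t2.png"); s=shot("scene","s2.png")
for q in(p,s): print([(np.round(m["xy"]).tolist(),round(m["confidence"],2)) for m in spotter.mark_of(q,"pedal_pad")])
w=shot("wrist","w2.png")
for n in("knob","band_mark","pointer_tip","guard_hinge"):
  print(n,[(np.round(m["xy"]).tolist(),round(m["confidence"],2),onz(w,m["xy"],.185).round(3)) for m in spotter.mark_of(w,n)])
E
```

```text
clock: 6.6
ee_pos: [0.5825, 0.16, 0.1692]
eef_rot: [0.0, 0.993, 0.116, -0.0]
force: [0.8, 0.3, 0.9]
grip_width: 0.0004
clock: 7.02
ee_pos: [0.5825, 0.1599, 0.361]
eef_rot: [-0.0, 0.993, 0.116, 0.001]
force: [0.7, -0.2, -0.4]
grip_width: 0.0006
clock: 7.43
ee_pos: [0.5916, 0.0158, 0.3892]
eef_rot: [0.0, 0.989, 0.15, 0.001]
force: [1.5, 0.6, -0.5]
grip_width: 0.0294
[([362.0, 299.0], 0.96), ([226.0, 200.0], 0.81), ([198.0, 292.0], 0.79)]
[([178.0, 169.0], 0.92), ([322.0, 143.0], 0.9), ([330.0, 225.0], 0.56)]
knob [([164.0, 134.0], 0.4, array([0.602, 0.134, 0.185]))]
band_mark [([345.0, 215.0], 0.7, array([ 0.576, -0.055,  0.185]))]
pointer_tip [([346.0, 223.0], 0.91, array([ 0.569, -0.059,  0.185]))]
guard_hinge [([470.0, 77.0], 0.86, array([ 0.732, -0.12 ,  0.185]))]
```

View pics/w2.png

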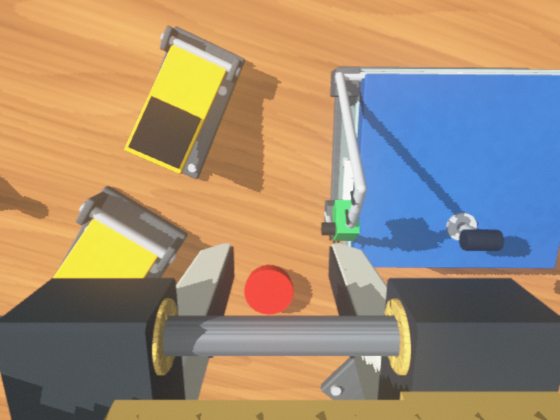

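View pics/s2.png

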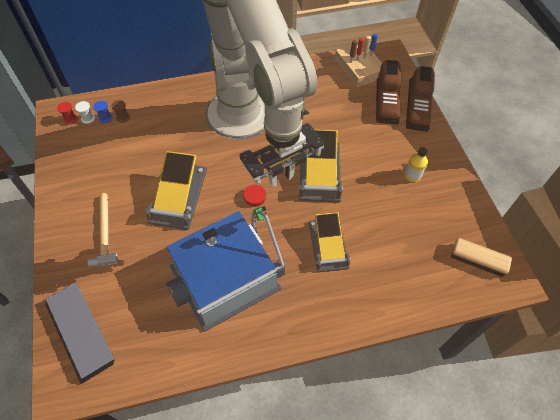

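The pedal is up again, and the machine's edges are square in the wrist picture, so the yaw is right. The knob's middle is at (481,240) and the green band at (345,218).

Run:
```python
from h import *
w=shot("wrist"); b=shot("top");a=shot("scene")
k=tri([(w,[481,240]),(b,[340.8,192.8]),(a,[210,233.9])]); print("knob",k)
print("knob@.185",onz(w,[481,240],.185))
bd=tri([(w,[345,218]),(b,[292.5,196.4]),(a,[259.4,213.9])]); print("band",bd)
print("edge corners", onz(w,[357,268],.138),onz(w,[558,268],.138))
s=get_state(); t=np.array([.590,-.196,s["ee_pos"][2]])
print(rot(s).inv().apply(t-s["ee_pos"])*1000, rot(s).as_matrix().round(3))
```

```text
knob (array([ 0.59007913, -0.19620243,  0.18069292]), [np.float64(0.0015168775148361208), np.float64(0.0013849155532876358), np.float64(0.0012126474318044042)])
knob@.185 [ 0.5924568  -0.19309378  0.185     ]
band (array([ 0.57604009, -0.04905169,  0.20640275]), [np.float64(0.002821162444909173), np.float64(0.0011528642410386588), np.float64(0.0019704202064323444)])
edge corners [ 0.50834505 -0.10029324  0.138     ] [ 0.57827574 -0.32513516  0.138     ]
[-6.52478314e+01  2.04000005e+02 -2.22175113e-02] [[ 0.955  0.297 -0.   ]
 [ 0.297 -0.955  0.   ]
 [ 0.    -0.    -1.   ]]
```

```bash
python3 -m creep '[0,0,0,-11,34,0,1, 0,0,0,-11,34,0,1, 0,0,0,-11,34,0,1, 0,0,0,-11,34,0,1, 0,0,0,-11,34,0,1]'
python3 -m creep '[0,0,0,-10,34,0,1, 0,0,0,0,0,30,1, 0,0,0,0,0,30,1, 0,0,0,0,0,0,1]'
python3 - <<'E'
from h import *
w=shot("wrist","w3.png"); s=get_state(); print(s["ee_pos"],s["qpos"].round(2))
for z in(.18,.185): print(proj(w,[.590,-.196,z]))
for n in("knob","band_mark","pointer_tip","guard_hinge"):
  print(n,[(np.round(m["xy"]).tolist(),round(m["confidence"],2),onz(w,m["xy"],.185).round(3)) for m in spotter.mark_of(w,n)])
E
```

```text
clock: 8.45
ee_pos: [0.5894, -0.1625, 0.3877]
eef_rot: [0.0, 0.989, 0.15, 0.0]
force: [0.8, -0.3, 0.0]
grip_width: 0.0929
clock: 8.78
ee_pos: [0.5875, -0.1967, 0.3224]
eef_rot: [-0.002, 0.989, 0.149, -0.004]
force: [-0.5, -0.5, -0.5]
grip_width: 0.0932
[ 0.58865026 -0.1962937   0.32526113] [ 0.37  0.39 -0.2   1.73  0.09  1.04 -1.13]
[281.94076132 190.27521711]
[281.93650215 191.75392292]
knob [([281.0, 186.0], 0.71, array([ 0.594, -0.194,  0.185]))]
band_mark [([77.0, 153.0], 0.95, array([ 0.573, -0.035,  0.185]))]
pointer_tip [([156.0, 176.0], 0.78, array([ 0.572, -0.097,  0.185]))]
guard_hinge []
```

View pics/w3.png

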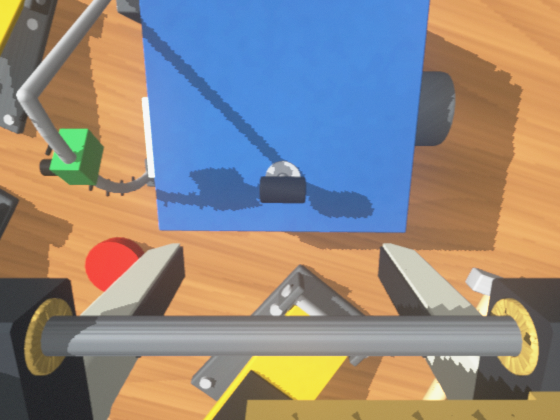

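The knob's middle is at (282.5,189), against a prediction of (282,191), so I'm aligned. Descending to grip.

```bash
python3 -m creep '[0,0,0,1.5,0,36,1, 0,0,0,0,0,36,1, 0,0,0,0,0,36,1, 0,0,0,0,0,30,1, 0,0,0,0,0,9,1]'
python3 -m creep '[0,0,0,0,0,1,1, 0,0,0,0,0,0,1]'
```

```text
clock: 9.45
ee_pos: [0.5903, -0.1956, 0.1779]
eef_rot: [-0.001, 0.989, 0.15, -0.002]
force: [-0.5, 1.1, 0.4]
grip_width: 0.0929
clock: 9.62
ee_pos: [0.5925, -0.1963, 0.181]
eef_rot: [0.0, 0.989, 0.15, 0.001]
force: [-0.6, -0.7, 0.9]
grip_width: 0.0932
```

```bash
python3 -m creep '[0,0,0,-1,0,4,1, 0,0,0,0,0,0,1, 0,0,0,0,0,0,0, 0,0,0,0,0,0,0, 0,0,0,0,0,0,0]'
python3 -m creep '[0,0,0,0,0,0,0, 0,0,0,0,0,0,0, 0,0,0,0,0,0,0, 0,0,0,0,0,0,0, 0,0,0,0,0,0,0]'
python3 - <<'E'
from h import *
w=shot("wrist","w4.png"); s=get_state(); print(s["ee_pos"],s["qpos"].round(2),s["force"],s["ft_torque"],s["grip_width"])
E
```

```text
clock: 10.03
ee_pos: [0.5907, -0.1968, 0.1764]
eef_rot: [0.0, 0.989, 0.149, 0.0]
force: [0.0, -1.1, 0.3]
grip_width: 0.0778
clock: 10.45
ee_pos: [0.5904, -0.1966, 0.1755]
eef_rot: [-0.0, 0.989, 0.149, -0.0]
force: [0.2, -0.6, 0.7]
grip_width: 0.0446
[ 0.59043457 -0.19661147  0.17554786] [ 0.35  0.54 -0.18  1.89  0.14  0.72 -1.18] [-0.21557081  0.35286313  0.01250362] [-0.0597025  -0.00526027 -0.01159938] 0.0403502543627509
```

View pics/w4.png

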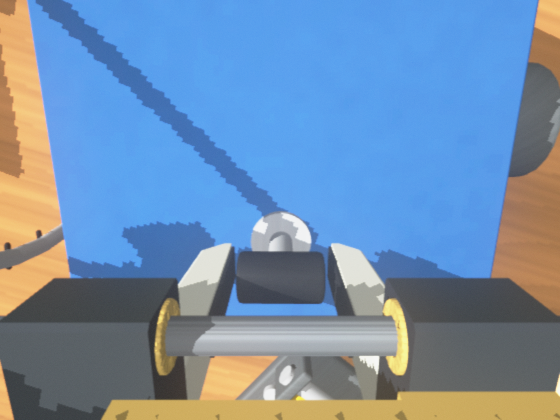

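```bash
python3 -m creep '[0,0,0,0,0,0,0, 0,0,0,0,0,0,0, 0,0,0,0,0,0,0]'
python3 - <<'E'
from h import *
s=get_state(); print(s["ee_pos"],s["force"],s["ft_torque"],s["grip_width"])
# rows: tool rotates about hinge. TCP rel hinge in guard frame: tool frame x=guard x, tool y=-guard y, tool z=-guard z
xh=np.array([.955,.297,0]); kn=s["ee_pos"]+[0,0,.008]; print("knobgrip",kn)
h=kn+.160*xh; h[2]=.115; print("hinge",h)
for d in (.0775,.0388):
    r=np.array([-160,62.])  # x,z of TCP in guard frame (rel hinge)
    # guard angle up: front rises: point (-160,0)->(-160cos, +160 sin)
    c,sn=np.cos(d),np.sin(d)
    n=np.array([r[0]*c+r[1]*sn, -r[0]*sn+r[1]*c]); dd=n-r
    print(d,"tool shift x,z", dd[0],-dd[1])
E
```

```text
clock: 10.75
ee_pos: [0.5903, -0.1963, 0.1755]
eef_rot: [-0.0, 0.989, 0.149, -0.0]
force: [-0.3, 1.3, -0.3]
grip_width: 0.0357
[ 0.59033617 -0.19634866  0.17551667] [-0.33068427  1.29189375 -0.34812369] [ 0.29218139  0.12311285 -0.17756211] 0.03573587771356906
knobgrip [ 0.59033617 -0.19634866  0.18351667]
hinge [ 0.74313617 -0.14882866  0.115     ]
0.0775 tool shift x,z 5.280450986974358 -12.201490235749048
0.0388 tool shift x,z 2.5254165561146635 -6.159779703097598
```

```bash
python3 -m creep '[0,-0.0388,0,2.5,0,-6.2,0, 0,-0.0388,0,2.5,0,-6.2,0, 0,-0.0388,0,2.5,0,-6.2,0, 0,-0.0388,0,2.5,0,-6.2,0, 0,0,0,0,0,0,0]'
cat > chk.py <<'E'
from h import *
s=get_state(); Rm=rot(s).as_matrix(); k=s["ee_pos"]-.008*Rm[:,2]
h=np.array([.7431,-.1488,.115]); x=np.array([.955,.297,0]); y=np.array([-.297,.955,0]); r=k-h
print("kn along -x",-r@x,"y",r@y,"z",r[2],"rad",np.hypot(r@x,r[2]),"ang",np.arctan2(r[2],-r@x)-np.arctan2(.070 if 0 else .0685,.160),"tooltilt",np.arctan2(-Rm[:,2]@x,-Rm[2,2]))
print("F tool",Rm.T@s["force"],"world",s["force"],s["ft_torque"],s["grip_width"],s["qpos"].round(2),s["clock"])
E
python3 chk.py
```

```text
clock: 11.17
ee_pos: [0.601, -0.1931, 0.1996]
eef_rot: [0.012, 0.986, 0.149, -0.079]
force: [-3.2, 0.1, -3.8]
grip_width: 0.0355
kn along -x 0.14754956534755756 y -0.00014002626068305163 z 0.09254082972953863 rad 0.17416853734611376 ang 0.15565422234891207 tooltilt 0.1600349778257262
F tool [-2.42067499 -1.07465592  4.19100545] world [-3.23899363  0.12394563 -3.75135138] [-0.00532969  0.42081468 -0.3681403 ] 0.03553217751978536 [ 0.27  0.58 -0.13  1.75  0.17  0.97 -1.23] 11.1667
```

On the circle, with the radius at 174 mm and tilt matching angle. Continuing.

```bash
python3 -m creep '[0,-0.0388,0,2.5,0,-6.2,0, 0,-0.0388,0,2.5,0,-6.2,0, 0,-0.0388,0,2.5,0,-6.2,0, 0,-0.0388,0,2.5,0,-6.2,0, 0,-0.0388,0,2.5,0,-6.2,0]'
python3 -m creep '[0,-0.0388,0,2.5,0,-6.2,0, 0,-0.0388,0,2.5,0,-6.2,0, 0,-0.0388,0,2.5,0,-6.2,0, 0,-0.0388,0,2.5,0,-6.2,0, 0,0,0,0,0,0,0]'
python3 chk.py
python3 - <<'E'
from h import *
a=shot("scene","s5.png"); b=shot("top","t5.png"); w=shot("wrist","w5.png")
for l,p in zip("stw",(a,b,w)):
  for n in("band_mark","pointer_tip"):
    print(l,n,[(np.round(m["xy"]).tolist(),round(m["confidence"],2)) for m in spotter.mark_of(p,n)])
for n,p,(x,y) in(("s5z",a,(255,225)),("t5z",b,(295,195))):
    cv2.imwrite(f"pics/{n}.png",cv2.resize(p["pixels"][y-40:y+40,x-50:x+50],None,fx=7,fy=7,interpolation=2))
E
```

```text
clock: 11.58
ee_pos: [0.6187, -0.1879, 0.2265]
eef_rot: [0.026, 0.973, 0.147, -0.174]
force: [-3.5, -1.1, -3.8]
grip_width: 0.0359
clock: 12.0
ee_pos: [0.6368, -0.1825, 0.2455]
eef_rot: [0.038, 0.957, 0.144, -0.25]
force: [-8.0, -1.4, 2.1]
grip_width: 0.0357
kn along -x 0.10762852032974601 y -0.0005701830451029776 z 0.13745787197231168 rad 0.17458111282589242 ang 0.5019974472891782 tooltilt 0.5122350437589723
F tool [-8.03078987 -0.99066234  2.14364076] world [-7.98468374 -1.4285784   2.06740969] [ 0.04023747  1.08476234 -0.52992175] 0.03574754991647056 [ 0.13  0.72 -0.07  1.41  0.22  1.49 -1.27] 12.0
s band_mark []
s pointer_tip []
t band_mark [([288.0, 196.0], 0.53), ([283.0, 263.0], 0.16)]
t pointer_tip [([297.0, 200.0], 0.71)]
w band_mark [([13.0, 231.0], 0.81)]
w pointer_tip [([75.0, 230.0], 0.89)]
```

View pics/s5z.png

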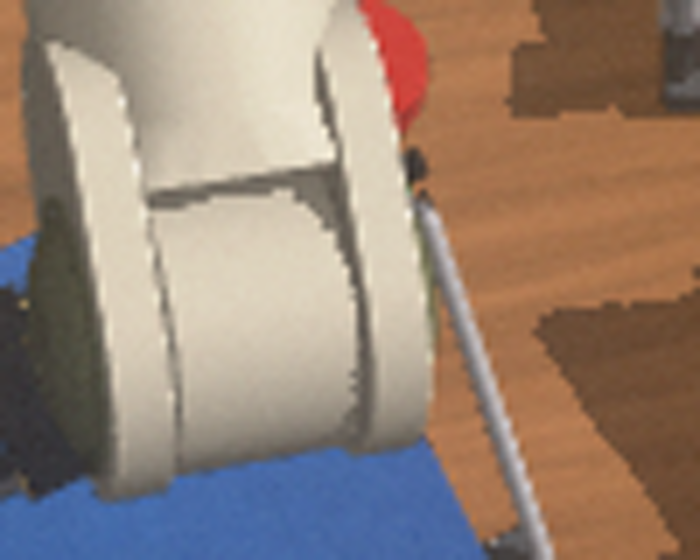

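View pics/t5z.png

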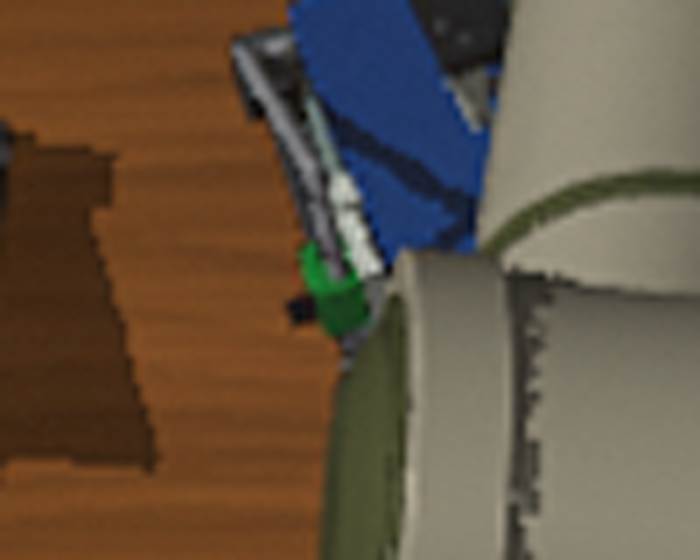

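View pics/w5.png

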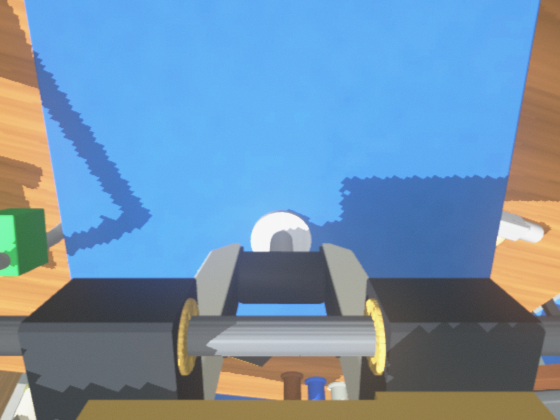

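At about 0.51 rad now; the band measures about 0.615. The wrist camera shows the band at the left edge (20,240). Three more small rows, then I check the alignment.

```bash
python3 -m creep '[0,-0.0388,0,2.5,0,-6.2,0, 0,-0.0388,0,2.5,0,-6.2,0, 0,-0.0350,0,2.3,0,-5.6,0, 0,0,0,0,0,0,0, 0,0,0,0,0,0,0]'
python3 chk.py
python3 - <<'E'
from h import *
a=shot("scene","s6.png"); b=shot("top","t6.png"); w=shot("wrist","w6.png")
for l,p in zip("stw",(a,b,w)):
  for n in("band_mark","pointer_tip"):
    print(l,n,[(np.round(m["xy"]).tolist(),round(m["confidence"],2)) for m in spotter.mark_of(p,n)])
h=np.array([.7431,-.1488,.115]); x=np.array([.955,.297,0]); y=np.array([-.297,.955,0]); z=np.array([0,0,1.])
def P(ang,rad,lat): return h+rad*(-x*np.cos(ang)+z*np.sin(ang))+lat*y
im=w["pixels"].copy(); sc=1
for ang,c in((.57,(0,0,255)),(.62,(255,255,255)),(.67,(255,0,255))):
  pts={}
  for sr in(-1,1):
   for sy in(-1,1):
    for st in(-1,1):
     X=P(ang,.160,.144)+sr*.016*(-x*np.cos(ang)+z*np.sin(ang))+sy*.010*y+st*.013*(x*np.sin(ang)+z*np.cos(ang))
     pts[sr,sy,st]=proj(w,X)
  k=list(pts)
  for i in k:
   for j in k:
    if sum(u!=v for u,v in zip(i,j))==1: cv2.line(im,tuple(int(v) for v in pts[i]),tuple(int(v) for v in pts[j]),c,1)
  print(ang,proj(w,P(ang,.16,.144)),{k_:v.round().tolist() for k_,v in pts.items() if k_[1]<0})
cv2.imwrite("pics/w6z.png",cv2.resize(im[150:330,0:220],None,fx=3.3,fy=3.3,interpolation=2))
for n,p,(xx,yy) in(("s6z",a,(255,225)),("t6z",b,(295,195))):
    cv2.imwrite(f"pics/{n}.png",cv2.resize(p["pixels"][yy-40:yy+40,xx-50:xx+50],None,fx=7,fy=7,interpolation=2))
E
```

```text
clock: 12.87
ee_pos: [0.6511, -0.1781, 0.2571]
eef_rot: [0.045, 0.941, 0.141, -0.303]
force: [-8.4, -1.6, 1.5]
grip_width: 0.0354
kn along -x 0.09188868050228269 y -0.0007271130301442434 z 0.1485873781037465 rad 0.17470471812803542 ang 0.6124316592740071 tooltilt 0.6224531994837332
F tool [-7.8089313  -0.90655147  3.76238366] world [-8.42731835 -1.64291391  1.4959658 ] [ 0.05337428  0.71622101 -0.48872678] 0.03535741650873702 [ 0.1   0.78 -0.05  1.3   0.24  1.65 -1.27] 12.8667
s band_mark [([240.0, 292.0], 0.72)]
s pointer_tip []
t band_mark []
t pointer_tip []
w band_mark [([32.0, 224.0], 0.66)]
w pointer_tip [([74.0, 229.0], 0.73)]
0.57 [ 48.86411385 222.34082401] {(-1, -1, -1): [71.0, 192.0], (-1, -1, 1): [47.0, 204.0], (1, -1, -1): [80.0, 238.0], (1, -1, 1): [58.0, 255.0]}
0.62 [ 40.9892866  226.81847899] {(-1, -1, -1): [65.0, 196.0], (-1, -1, 1): [40.0, 207.0], (1, -1, -1): [73.0, 244.0], (1, -1, 1): [49.0, 260.0]}
0.67 [ 32.43869478 230.95913578] {(-1, -1, -1): [59.0, 199.0], (-1, -1, 1): [31.0, 209.0], (1, -1, -1): [66.0, 250.0], (1, -1, 1): [40.0, 265.0]}
```

View pics/w6z.png

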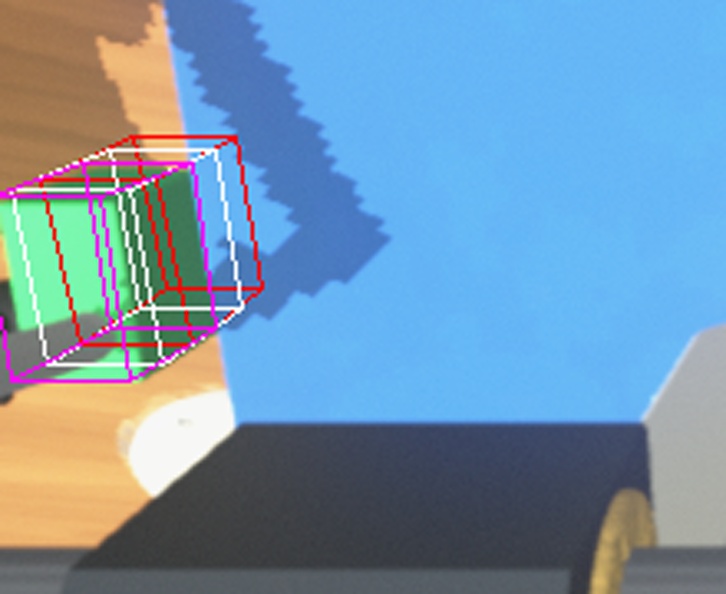

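View pics/t6z.png

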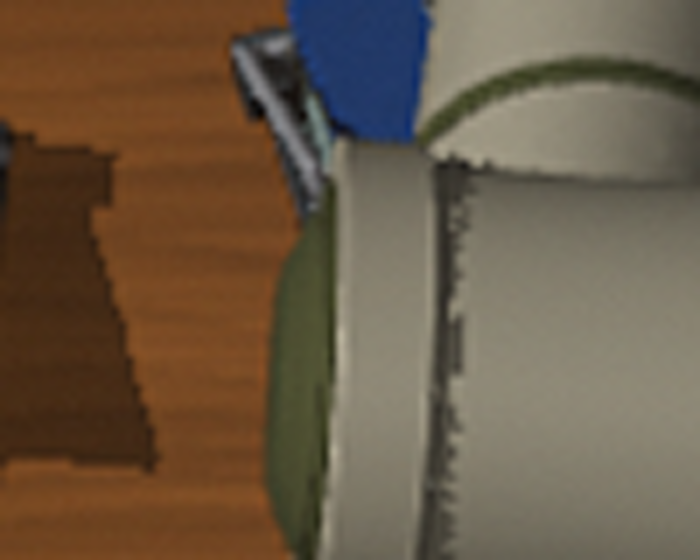

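View pics/s6.png

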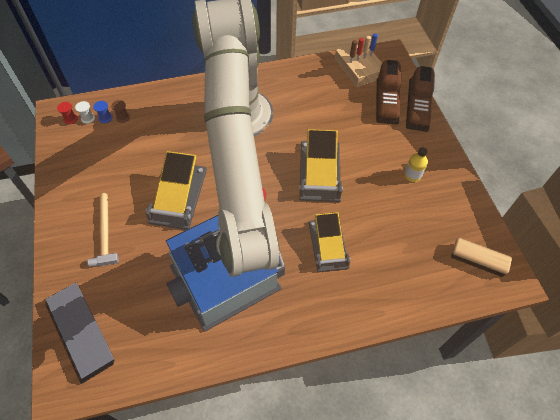

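The wrist overlay hints at 0.67, while the earlier triangulation gave 0.62. I'll settle this with a joint fit over all the saved views, each with its own small calibration offset.

```bash
cat > joint.py <<'E'
from h import *
from scipy.optimize import least_squares
a=shot("scene"); b=shot("top"); w=shot("wrist"); s=get_state()
def wp(ee,Rm):
    q=dict(w); W=np.eye(4); W[:3,:3]=Rm; W[:3,3]=ee; q["T"]=W@np.array(w["hand_eye"]); return q
c,sn=.9550,.2967
Rd=np.array([[c,sn,0],[sn,-c,0],[0,0,-1.]])
views={"a":a,"b":b,"w2":wp([.5917,.0182,.3892],Rd),"w3":wp([.58865,-.1963,.32526],Rd),"w6":w}
imgs={"a":"s0","b":"t0","w2":"w2","w3":"w3","w6":"w6"}
roi={"a":(240,200,280,235),"b":(270,180,310,215),"w2":(300,180,380,260),"w3":(30,110,130,200),"w6":(0,150,120,300)}
gh={}
for v,f in imgs.items():
    im=cv2.imread(f"pics/{f}.png").astype(int); m=(im[...,1]>im[...,2]*1.35)&(im[...,1]>im[...,0]*1.25)&(im[...,1]>50)
    x0,y0,x1,y1=roi[v]; M=np.zeros(m.shape,bool); M[y0:y1,x0:x1]=m[y0:y1,x0:x1]
    n,l,st,ce=cv2.connectedComponentsWithStats(M.astype(np.uint8)); k=1+np.argmax(st[1:,4])
    pts=np.argwhere(l==k)[:,::-1].astype(np.float32); hu=cv2.convexHull(pts); gh[v]=hu[:,0]
    print(v,st[k],"bbox")
def box(h): return np.array([h[:,0].min(),h[:,1].min(),h[:,0].max(),h[:,1].max()])
knob={"a":(210.,233.9),"b":(340.8,192.8),"w2":(481,240),"w3":(282.5,189)}
fl={"a":(239.2,211.7),"b":(306.7,222.5),"w2":(355,268),"w3":(160,231)}
fr={"a":(167.8,247.2),"b":(378.6,199.4),"w3":(406,232)}
V=list(views)
def model(t):
    yaw,hx,hy,th,D=t[:5]; h=np.array([hx,hy,.115]); x=np.array([np.cos(yaw),np.sin(yaw),0]);y=np.array([-x[1],x[0],0]);z=np.array([0,0,1.])
    G=lambda X,Y,Z:h+X*x+Y*y+Z*z
    e=-x*np.cos(th)+z*np.sin(th); ta=x*np.sin(th)+z*np.cos(th)
    C=[h+.16*e+.144*y+i*.016*e+j*.010*y+k*.013*ta for i in(-1,1) for j in(-1,1) for k in(-1,1)]
    return G(-.16,0,.07),G(-D,.118,.025),G(-D,-.118,.025),C
def res(t,use=V,wo=1.5):
    K,L,Rr,C=model(t); r=[]
    for v in use:
        o=t[5+2*V.index(v):7+2*V.index(v)]; p=views[v]
        for d,X in((knob,K),(fl,L),(fr,Rr)):
            if v in d: r+=list((proj(p,X)+o-d[v]))
        B=box(np.array([proj(p,X)+o for X in C])); bb=box(gh[v]); 
        d=(B-np.array([bb[0]-.0,bb[1]-.0,bb[2]+1,bb[3]+1])+.5)
        r+=list(d)
        r+=list(o/wo)
    return np.array(r)
if __name__=="__main__":
    t0=np.r_[.30,.743,-.149,.62,.213,np.zeros(10)]
    for use in(V,["a","b"],["a","b","w2","w3"],["w2","w3"],["w3","w6"]):
        f=least_squares(res,t0,args=(use,4.),loss="soft_l1"); J=f.jac; 
        print(use,f.x[:5].round(4),"cost",f.cost.round(2)); 
        if use is V:
            print(f.x[5:].reshape(-1,2).round(1)); print(res(f.x).round(1))
E
python3 joint.py
```

```text
a [254 208  11  12  65] bbox
b [288 189  10  14  78] bbox
w2 [332 199  28  42 729] bbox
w3 [  49  128   46   57 1546] bbox
w6 [   0  201   65   64 2994] bbox
['a', 'b', 'w2', 'w3', 'w6'] [ 0.3122  0.7418 -0.1454  0.6571  0.2103] cost 26.28
[[ 0.   0.6]
 [ 0.2  0.3]
 [ 0.8 -1.6]
 [ 1.9 -3.6]
 [ 1.1 -0.5]]
[ 0.1 -0.1 -0.3 -1.5 -0.9  0.1 -0.1 -0.1  2.6  1.7  0.   0.4 -0.5 -0.
  1.1  0.2  0.5 -0.7 -1.1 -0.4 -0.1  0.9  0.1  0.2 -0.1  0.7 -0.3  0.2
 -0.  -0.5  0.4 -0.2  0.5 -1.  -1.   1.3 -0.8  0.5 -0.5 -3.2  0.8 -0.4
 10.3  0.2  1.3 -2.4 -4.5 -0.8  2.2  0.8  0.7 -0.3]
['a', 'b'] [ 0.2986  0.7394 -0.1488  0.649   0.2074] cost 4.83
['a', 'b', 'w2', 'w3'] [ 0.3124  0.7435 -0.1438  0.6553  0.21  ] cost 19.98
['w2', 'w3'] [ 0.3154  0.7437 -0.1436  0.6561  0.2103] cost 13.97
['w3', 'w6'] [ 0.3112  0.7406 -0.1465  0.663   0.2118] cost 19.33
```

The joint fits agree on a band angle of about 0.655, and the guard is at 0.615. I raise it by another 0.04 and check in the guard's own frame. That check needs no hinge estimate.

```bash
python3 -m creep '[0,-0.0380,0,2.5,0,-6.1,0, 0,0,0,0,0,0,0, 0,0,0,0,0,0,0]'
python3 chk.py
cat > gf.py <<'E'
import sys
from h import *
from scipy.optimize import least_squares
w=shot("wrist",sys.argv[1]+".png"); H=np.array(w["hand_eye"])
# guard frame camera pose
W=np.eye(4); W[:3,:3]=np.diag([1,-1,-1.]); W[:3,3]=[-.160,0,.062]
def P(delt): 
    q=dict(w); q["T"]=W@H; e=np.array([-np.cos(delt),0,np.sin(delt)]); ta=np.array([np.sin(delt),0,np.cos(delt)]); y=np.array([0,1,0])
    return q,{(i,j,k):proj(q,.16*e+.144*y+i*.016*e+j*.010*y+k*.013*ta) for i in(-1,1) for j in(-1,1) for k in(-1,1)}
im=w["pixels"].copy()
for d,c in((-.06,(0,0,255)),(0,(255,255,255)),(.06,(255,0,255))):
    q,p=P(d); ks=list(p)
    for i in ks:
        for j in ks:
            if sum(u!=v for u,v in zip(i,j))==1: cv2.line(im,tuple(int(round(v)) for v in p[i]),tuple(int(round(v)) for v in p[j]),c,1)
    print(d,{k:v.round().tolist() for k,v in p.items() if k[1]<0})
print("knob",proj(q,[-.16,0,.07]),"knob ends",proj(q,[-.16,.018,.081]),"guard front L",proj(q,[-.212,.118,.025]),"rear L",proj(q,[0,.118,.025]),"left edge mid",proj(q,[-.1,.118,.025]),"R",proj(q,[-.1,-.118,.025]))
cv2.imwrite("pics/"+sys.argv[1]+"z.png",cv2.resize(im[120:340,0:260],None,fx=2.8,fy=2.8,interpolation=2))
cv2.imwrite("pics/"+sys.argv[1]+"f.png",im)
E
python3 gf.py w7
```

```text
clock: 13.72
ee_pos: [0.6564, -0.1765, 0.2608]
eef_rot: [0.048, 0.936, 0.141, -0.32]
force: [-8.0, -1.0, 1.2]
grip_width: 0.0354
kn along -x 0.08608727257027406 y -0.0007741704294963579 z 0.1521070537123156 rad 0.17477864368288798 ang 0.6512640081132026 tooltilt 0.6599946436645985
F tool [-7.04623258 -1.38851627  3.95665256] world [-8.04749538 -1.02166773  1.1943549 ] [-0.05078389  0.79128215 -0.54635154] 0.03541650082118679 [ 0.09  0.81 -0.04  1.26  0.24  1.7  -1.26] 13.7167
-0.06 {(-1, -1, -1): [75.0, 191.0], (-1, -1, 1): [53.0, 204.0], (1, -1, -1): [84.0, 237.0], (1, -1, 1): [63.0, 254.0]}
0 {(-1, -1, -1): [69.0, 196.0], (-1, -1, 1): [43.0, 208.0], (1, -1, -1): [76.0, 244.0], (1, -1, 1): [53.0, 260.0]}
0.06 {(-1, -1, -1): [61.0, 201.0], (-1, -1, 1): [33.0, 210.0], (1, -1, -1): [67.0, 251.0], (1, -1, 1): [41.0, 266.0]}
knob [281.93065436 279.68502613] knob ends [237.00524979 292.34970078] guard front L [ 78.22681665 325.98514346] rear L [   7.0419191  -107.02987882] left edge mid [ 45.93951965 129.58274476] R [517.08334949 129.21003922]
```

View pics/w7z.png

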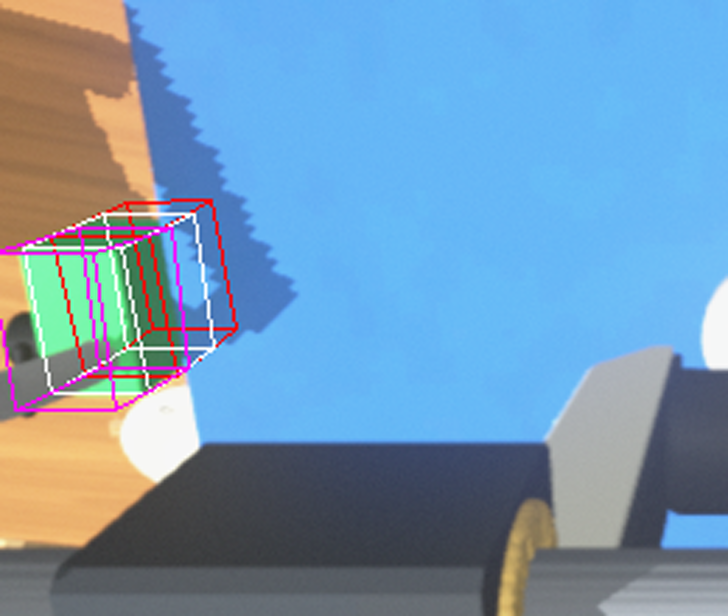

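View pics/w7.png

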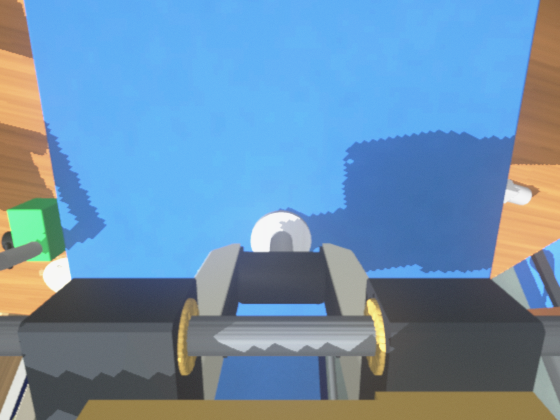

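The guard-frame overlay for "pointer at band middle" (white) matches the band's upper face edge: predicted (43,208)–(53,260), seen at about (40,209)–(51,261), an offset of +0.015 rad against ±0.08. The dark face on the right is only cut off by the guard's edge. I check that it holds steady.

```bash
python3 -m creep '[0,-0.008,0,0.5,0,-1.2,0, 0,0,0,0,0,0,0, 0,0,0,0,0,0,0, 0,0,0,0,0,0,0, 0,0,0,0,0,0,0]'
python3 chk.py
python3 -m creep '[0,0,0,0,0,0,0, 0,0,0,0,0,0,0, 0,0,0,0,0,0,0, 0,0,0,0,0,0,0, 0,0,0,0,0,0,0]'
python3 chk.py; python3 gf.py w8 | tail -1
```

```text
clock: 14.18
ee_pos: [0.6575, -0.1762, 0.2614]
eef_rot: [0.048, 0.934, 0.14, -0.324]
force: [-6.9, -1.3, -0.0]
grip_width: 0.036
kn along -x 0.08498629609603454 y -0.0007814893005534027 z 0.15273211576248802 rad 0.1747849241479622 ang 0.6585074689723638 tooltilt 0.6668451931801221
F tool [-5.48788734 -0.75075536  4.34191568] world [-6.90946694 -1.33855607 -0.01752334] [ 0.02223908  0.61036773 -0.50427295] 0.03601621043799225 [ 0.09  0.81 -0.04  1.25  0.24  1.71 -1.26] 14.1833
clock: 14.6
ee_pos: [0.6575, -0.1763, 0.2615]
eef_rot: [0.048, 0.934, 0.14, -0.324]
force: [-7.2, -1.1, 0.0]
grip_width: 0.0357
kn along -x 0.08499280826421966 y -0.0008024688018583528 z 0.15274218374631376 rad 0.17479688827960035 ang 0.6585029200981971 tooltilt 0.6668256871043861
F tool [-5.65171842 -1.0714039   4.38908499] world [-7.15466564 -1.07818265  0.04664937] [-0.01997189  0.63679769 -0.51592319] 0.0356980185847281 [ 0.09  0.81 -0.04  1.25  0.24  1.71 -1.26] 14.6
knob [281.93336228 279.69163016] knob ends [237.0081625  292.35690399] guard front L [ 78.23085009 325.99058015] rear L [   7.04456666 -107.01948213] left edge mid [ 45.9428909  129.59022678] R [517.08576683 129.21445893]
```

View pics/w8z.png

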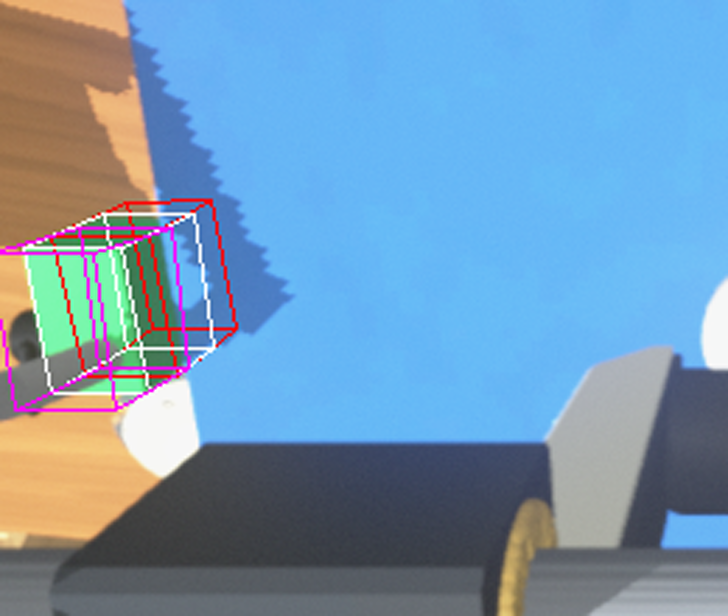

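The green block now fits the white "level" outline, and the pose and grip held steady for 0.4 s. I hand in while still holding.

```bash
python3 -c "
from workcell import ticket; print(ticket.sign_off())"
```

```text
the job is handed in; nothing more can be done
None
```

The job is handed in with the guard held level with the green band and the gripper still closed on the knob. The clock read about 15 s.

- **Pedal:** I pressed the smallest pedal (pad measured 68 × 70 mm) with the guard shut. It reached its stop: the fingertip was at 41 mm and the force jumped to 58 N. That load came through the fingertips. Afterwards the pictures showed the pedal up again.
- **Guard:** I gripped the knob by its flat ends, 36 mm apart, and raised the guard along its arc with the tool turning with it. At the end its angle was about 0.66 rad, from both the gripper's position on the arc (0.659) and the tool's tilt (0.667). The pose and grip stayed steady over the last 0.4 s.
- **Band:** The estimates of the band's angle did not all agree. My first triangulation gave 0.61–0.62, and the later fits over several views gave 0.65–0.66. The last wrist-camera overlay, drawn in the guard's own frame, put the band level with the pointer to about 0.01–0.02 rad. I went with about 0.66; every estimate leaves the pointer inside the band's ±0.08 rad.
- **Not checked:** The pointer tip was hidden by the guard and the arm at the end, so "level" is inferred from the overlay, not seen directly.
- **Left alone:** I did not touch the band, tin, bottle or hammer.

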